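# Close the bead jar that the lid fits, without crossing the threads

## Task

The loose blue screw lid belongs to one of the two open bead jars in the wooden rack; the other jar looks the same but has a different thread. Start the lid gently on either jar, turning it clockwise under light pressure: if it binds early, while it still stands proud, the threads are crossing, so do not force it but back it off and try the other jar. Screw it fully home and snug, level, on the jar it fits and let go, without twisting either jar round in its rubber-lined hole, pressing hard on the jars or shifting the other things on the cloth.

Things in the scene. Friction and masses are not known exactly. Their poses are not given: they have to be found in the camera images.
- lid_center (a point): the loose blue ribbed lid, 62 mm across, 20 mm high, about 30 g, lying closed face up. The point is on its axis half-way up (10 mm above the skirt's lower edge); z points up out of the closed face. Inside: four lugs, 4 mm thick, 90 degrees apart, at the skirt's lower edge; under the top a springy seal (8 N/mm), which meets a jar's rim 1.5 mm before the top does.
- jar_mouth_left (a point): centre of the mouth of the jar in the rack's left hole (+y side), level with its glass rim, 118 mm above the cloth; z up. Set on a jar, the lid rests on the thread, its centre 4 mm below to 5 mm above this point, and sinks 5.4 mm per radian turned clockwise (seen from above). Where the thread starts is not known. Home: seal pressed firmly on the rim, its centre 6 to 7.5 mm below this point.
- jar_mouth_right (a point): the same for the jar in the rack's right hole (-y side), 160 mm away. On the jar that fits, the lid comes home 0.9 to 2.8 rad after being set down; on the other it meets a hard stop within 1.6 rad, its centre no lower than 4 mm below the mouth's centre, and can then be turned back a little and lifted straight off. Which jar fits is not known.
- rack: fixed hardwood block, 110 x 300 mm, 30 mm high, long side along its y; origin at the centre of its underside. It holds the two jars, alike and full of green beads: straight body 56 mm across, shoulder 94 mm above the cloth, then a neck 24 mm tall, 43 mm across, with a raised four-start right-hand screw thread, 52 mm over the threads.
- jar_p (a joint): how far one of the two jars (either) has been dragged round in its rubber-lined hole, rad, 0 at the start. The rubber holds a jar up to about 0.8 N m of twist; beyond that it slips round. Screwing the lid on under a light push (3 to 8 N) takes 0.05 to 0.2 N m; when it binds, or is snug at home, the twist rises quickly: 0.25 to 0.5 N m is enough.
- jar_q (a joint): the same for the other jar
- white_lid: bystander: flat white lid of a bigger jar, 84 mm across, 18 mm high, lying on the cloth; origin at its underside
- spool: bystander: black wire spool lying flat, 72 mm across, 26 mm high; origin at its underside
- scissors: bystander: scissors lying flat, about 210 mm long, 10 mm high; origin at the pivot, x along the blades
- pliers: bystander: small pliers with yellow handles, about 130 mm long, 9 mm high; origin at the pivot, x along the jaws
- orange_bowl: bystander: orange bowl of mixed beads, 140 mm across, 55 mm high; origin at its underside
- pink_bowl: bystander: pink bowl of black beads, 140 mm across, 60 mm high; origin at its underside
- closed_jar: bystander: closed jar of red beads with a white lid, 68 mm across, 84 mm high; origin at its underside
Mind the look-alikes: they are no part of the job. Of the things that look like the part that bears lid_center, the smaller one is meant.

How it is judged (in metres and radians):
At the end, for the whole second after the job is handed in: The blue lid is screwed home on one of the jars: its centre at least 6 mm below the jar's rim (its seal pressed on the rim; 7.5 mm is as far as it goes), within 4 mm of the jar's axis and within 0.06 rad of level, released (((horizontal distance between lid_center and jar_mouth_left below 0.004 m and z of lid_center in the frame of jar_mouth_left below -0.006 m and angle between lid_center's own z axis and vertical below 0.06 rad) or (horizontal distance between lid_center and jar_mouth_right below 0.004 m and z of lid_center in the frame of jar_mouth_right below -0.006 m and angle between lid_center's own z axis and vertical below 0.06 rad))); the robot touches nothing.
It fails at once if a jar was forced: twisted round in its hole by more than 0.12 rad (value of joint any of jar_p, jar_q above 0.12 rad or value of joint any of jar_p, jar_q below -0.12 rad).
It fails at once if a jar was pressed or knocked with more than 90 N (contact force between any of jar_p, jar_q and anything else above 90 N).
It fails at once if a bystander was shifted by more than 30 mm (distance of any of white_lid, spool, scissors, pliers, orange_bowl, pink_bowl, closed_jar from where it was at the start of the episode above 0.03 m).
It also fails if it takes over 72 s, if anything falls off the work surface, if the arm or the gripper's body presses on something with over 40 N, if the wrist force passes 120 N, or if a joint passes its speed limit or range.

## Robot

A 6-joint arm with a two-finger parallel gripper is mounted at the origin on the work surface. World frame = base frame: x ahead of the robot, y to its left, z up, the work surface at z = 0. Lengths are in m, angles in degrees, forces in N, time in s.
With the tool pointing down it reaches from about 0.35 to 0.975 m from the base axis. Payload 17.4 kg.
Tool frame: the origin (TCP) lies between the finger pads; the fingertips stand 11 mm ahead of it and the grasp point (between the pads) lies 8 mm behind it; z points along the fingers, y is the line along which they close (so a half turn about z gives the same grasp; the last joint's range is limited). The gripper opens to 85 mm and grips with 20 to 120 N. Pads are 22 mm wide; open, the fingers measure 114 mm over their backs; the gripper's body (76 mm by 85 mm) begins 54 mm behind the grasp point. The pads swing forward as they close: fully open they stand 13 mm farther back than shut.
Start: joints at [65.787, 6.646, 82.598, -0, 90.757, -2.166], TCP at [0.253, 0.626, 0.242] pointing down, gripper open.
Joint ranges: [-162.19, 162.19], [-47.58, 125.68], [4.15, 143.07], [-65.23, 245.23], [0.69, 171.88], [-170.13, 170.13]. Speed limits (degrees/s): [108.29, 108.29, 127.2, 180, 180, 180].

## Interface

Orientations are given as a 3x3 rotation matrix whose columns are the frame's x, y, z axes.
In Python, from station import r gives the robot as it stands.
- The arm moves only by the shell command python3 -m jog 'ROWS'. ROWS is JSON, a list that holds one entry, the list of rows, each a list of 7 numbers: the shift along the world's x, y, z as a fraction of full scale, then the turn, a rotation vector about the world's x, y, z as a fraction of full scale, then the finger opening in mm, from 0 to 85.4. A call has exactly 8 rows; each row is the pose to reach, as a shift and turn from the pose commanded when the call began; what a row does not reach only later rows make up. Full scale, the value 1, is 0.5 m for a shift and 1.5 rad for a turn. A row lasts 1/12 s, in which the tool goes at most 41.7 mm and 7.16 degrees, less where a joint would pass 70% of its speed; a pose out of reach is approached as far as the arm can. A call with a number of a shift or a turn outside -1 to 1 is refused whole. A call with a gripper value outside its range is refused whole. The fingers move at their own pace and stop on an object; the grip force is fixed at half the most. Time passes only in rows, so rows that repeat a pose let the fingers close, or fill a call up. It gives the time, the measured TCP pose, the force, the opening and the grip force at its end, in the units of the state.
- r.get_obs(): the state, without advancing time (a new reading comes with each control period).
- r.capture(name): name is "side" or "top" or "wrist"; returns a dict with "pixels" (480x640x3 uint8, red, green, blue), "z_map" (480x640 float32, m along the optical axis (not along the pixel's ray), 0 where there is no reading), "fx", "fy", "cx", "cy" (pixels), "origin" and "attitude" of the camera in the world. Camera axes: x right, y up, looking along -z (the intrinsics and any distortion apply to the point x, -y, -z); pixel columns grow to the right and rows downward; lengths in m; the calibration is good to about 2 mm. A picture is of the moment at which its call begins.
- r.hand_in(): hands the job in; it is judged then, once.
The state is a dict: "t": time; "q": joint angles; "dq": joint speeds; "joint_efforts": joint torques, N m; "position": TCP position; "orientation": TCP orientation; "ft_force": force on the tool from outside, world axes, zero at the start; "wrist_torque": the same for the moment, N m; "finger_gap": finger opening in m; "gripper_force": force on a finger pad.
Only numpy, scipy, OpenCV 4.12 (cv2) and the standard library are available. Lean on these libraries where they do the work, as an engineer would, in place of code of your own. Each camera call takes 0.05 s, during which the arm holds its last target. There are 200 camera calls.

## Working session

There is one attempt and no reset: what is moved stays moved. The work goes in short steps, Python scripts to look and compute and a shell command to move; the robot and the scene stay as the last step left them, time stands still between calls to the robot, and variables do not carry over. Pictures are saved under pics/ and viewed, at most 10 in all, crops included, and the job is handed in when it is done.

```bash
ls; mkdir -p pics
python3 - <<'E'
from station import r
import cv2,numpy as np
o=r.get_obs();print({k:np.round(v,3).tolist() for k,v in o.items()})
for n in("top","side"):
    c=r.capture(n);cv2.imwrite(f"pics/{n}0.png",c["pixels"][:,:,::-1]);np.savez(f"pics/{n}0.npz",**c)
    print(n,c["fx"],c["fy"],c["cx"],c["cy"],c["origin"],np.round(c["attitude"],3).tolist(),[k for k in c])
E
```

```text
pics
{'t': 0.0, 'q': [65.787, 6.673, 82.637, 0.0, 90.756, -2.164], 'dq': [-0.007, -0.11, 0.013, 0.1, 0.174, 0.021], 'joint_efforts': [-0.005, -73.198, -63.248, -0.0, 0.006, 0.0], 'position': [0.253, 0.625, 0.242], 'orientation': [[-0.927, 0.375, -0.0], [0.375, 0.927, -0.001], [0.0, -0.001, -1.0]], 'ft_force': [-0.09, 0.473, -0.641], 'wrist_torque': [0.015, 0.039, -0.017], 'gripper_force': 0.0, 'finger_gap': 0.085}
top 558.8889933573435 558.8889933573435 313.37482637207637 247.32444382215567 [0.31548214 0.01056574 1.33920372] [[0.001, 0.99, -0.14], [-1.0, 0.003, 0.017], [0.018, 0.14, 0.99]] ['pixels', 'z_map', 'fx', 'fy', 'cx', 'cy', 'origin', 'attitude']
side 484.16754493373264 484.16754493373264 326.0826021085034 242.97805313680342 [ 0.36263239 -0.91747795  0.9939752 ] [[0.991, 0.097, -0.096], [-0.137, 0.692, -0.709], [-0.002, 0.715, 0.699]] ['pixels', 'z_map', 'fx', 'fy', 'cx', 'cy', 'origin', 'attitude']
```

View pics/top0.png

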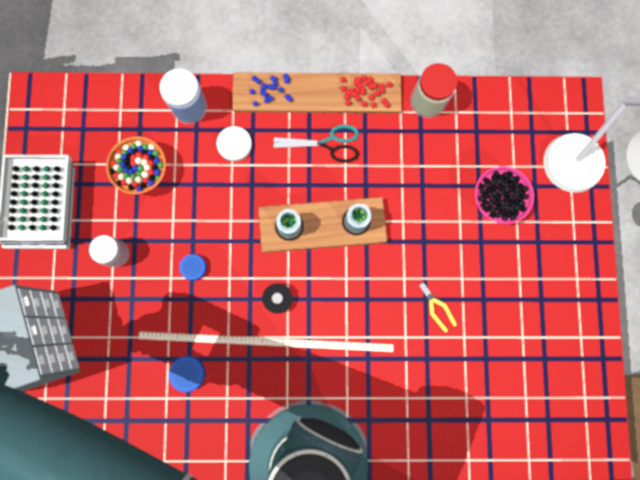

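The top view shows the small blue lid at about (192,267), with a larger blue look-alike at (186,375). The jar mouths are at about (288,220) and (357,215).

```bash
cat > h.py <<'E'
import cv2,numpy as np
def pts(c):
    v,u=np.mgrid[:480,:640];z=c["z_map"]
    P=np.stack([(u-c["cx"])/c["fx"]*z,-(v-c["cy"])/c["fy"]*z,-z],-1)
    return P@np.asarray(c["attitude"]).T+c["origin"]
def ray(c,u,v,h):
    d=np.asarray(c["attitude"])@[(u-c["cx"])/c["fx"],-(v-c["cy"])/c["fy"],-1]
    return c["origin"]+d*(h-c["origin"][2])/d[2]
def blue(c):
    h=cv2.cvtColor(c["pixels"],cv2.COLOR_RGB2HSV)
    return cv2.inRange(h,(100,140,90),(125,255,255))
E
python3 - <<'E'
from h import *
for n in("top","side"):
    c=dict(np.load(f"pics/{n}0.npz"));P=pts(c)
    cs,_=cv2.findContours(blue(c),cv2.RETR_EXTERNAL,cv2.CHAIN_APPROX_NONE)
    for k in cs:
        if cv2.contourArea(k)<250: continue
        (u,v),R=cv2.minEnclosingCircle(k)
        print(n,"blue",u,v,R,ray(c,u,v,.018).round(4),"diam",np.linalg.norm(ray(c,u+R,v,.02)-ray(c,u-R,v,.02)).round(4),P[int(v),int(u)].round(3))
    # jars: points above shoulder
    m=((P[...,2]>.085)&(P[...,2]<.135)&(c["z_map"]>0)&(P[...,0]>.3)&(P[...,0]<.6)&(abs(P[...,1])<.22)).astype(np.uint8)
    nn,L,S,C=cv2.connectedComponentsWithStats(m)
    for i in range(1,nn):
        if S[i,4]<60: continue
        q=P[L==i];t=q[q[:,2]>.108]
        print(n,"jar",S[i],C[i].round(1),"n",len(t),t.mean(0).round(4),t.min(0).round(3),t.max(0).round(3),"planecast",ray(c,*C[i],.118).round(4))
E
```

```text
top blue 186.58567810058594 373.5562744140625 18.497987747192383 [0.2076 0.2796 0.018 ] diam 0.0848 [0.209 0.28  0.021]
top blue 191.720703125 266.5081787109375 13.511165618896484 [0.4556 0.2755 0.018 ] diam 0.0636 [0.457 0.277 0.017]
top jar [346 204  25  25 408] [358.5 216.1] n 171 [ 0.564  -0.1117  0.1137] [ 0.54  -0.136  0.108] [ 0.589 -0.088  0.124] planecast [ 0.5587 -0.1113  0.118 ]
top jar [277 209  24  26 385] [288.1 221.7] n 167 [0.5498 0.0454 0.1136] [0.526 0.021 0.108] [0.576 0.071 0.126] planecast [0.5455 0.0454 0.118 ]
side blue 8.0 283.5 37.36652755737305 [-0.3626  0.0378  0.018 ] diam 0.199 [-0.71   0.496 -0.448]
side blue 335.0 13.862069129943848 23.51938819885254 [0.798  1.8846 0.018 ] diam 0.2628 [0.735 1.479 0.163]
side blue 277.5 15.5 29.841346740722656 [0.4775 1.9055 0.018 ] diam 0.3317 [0.458 1.492 0.163]
side jar [337 216  21  22 349] [346.9 226.4] n 151 [0.5518 0.0445 0.1144] [0.526 0.02  0.108] [0.576 0.071 0.123] planecast [0.5475 0.0266 0.118 ]
side jar [352 257  22  24 410] [362.7 268.4] n 180 [ 0.5648 -0.1152  0.1145] [ 0.541 -0.138  0.108] [ 0.59  -0.091  0.122] planecast [ 0.5603 -0.1295  0.118 ]
```

View pics/side0.png

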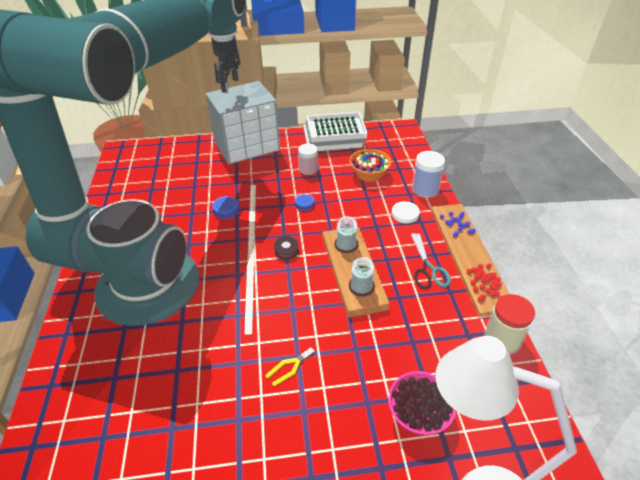

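Blue lid is at (0.456, 0.276). The jars are at (0.551, 0.045) and (0.5645, -0.1135), 159 mm apart as they should be. I'll move above the lid and pre-turn so joint 6 has clockwise travel left.

```bash
python3 -m jog '[[[0.04,-0.07,0,0,0,0.06,85],[0.08,-0.14,0,0,0,0.12,85],[0.12,-0.21,0,0,0,0.18,85],[0.16,-0.28,0,0,0,0.24,85],[0.2,-0.35,0,0,0,0.3,85],[0.24,-0.42,0,0,0,0.36,85],[0.28,-0.49,0,0,0,0.43,85],[0.3,-0.52,0,0,0,0.43,85]]]'
python3 -m jog '[[[0.04,-0.06,0,0,0,0,85],[0.08,-0.12,-0.02,0,0,0,85],[0.106,-0.18,-0.04,0,0,0,85],[0.106,-0.18,-0.08,0,0,0,85],[0.106,-0.18,-0.12,0,0,0,85],[0.106,-0.18,-0.14,0,0,0,85],[0.106,-0.18,-0.14,0,0,0,85],[0.106,-0.18,-0.14,0,0,0,85]]]'
python3 - <<'E'
from station import r
from h import *
c=r.capture("wrist");cv2.imwrite("pics/w1.png",c["pixels"][:,:,::-1])
o=r.get_obs();print(o["position"],o["q"],o["orientation"].round(3) if hasattr(o["orientation"],'round') else o["orientation"])
P=pts(c)
cs,_=cv2.findContours(blue(c),cv2.RETR_EXTERNAL,cv2.CHAIN_APPROX_NONE)
k=max(cs,key=cv2.contourArea);(u,v),R=cv2.minEnclosingCircle(k);e=cv2.fitEllipse(k)
print(u,v,R,e,ray(c,*e[0],.02),P[int(v),int(u)],np.linalg.norm(ray(c,u+R,v,.02)-ray(c,u-R,v,.02)))
E
```

```text
t: 0.77
position: [0.4047, 0.3622, 0.2423]
orientation: [[-0.965, -0.263, 0.0], [-0.263, 0.965, -0.001], [-0.0, -0.001, -1.0]]
ft_force: [-1.6, 0.1, -1.6]
finger_gap: 0.085
gripper_force: 0.0
t: 1.43
position: [0.4562, 0.2759, 0.1725]
orientation: [[-0.966, -0.258, -0.001], [-0.258, 0.966, -0.0], [0.001, -0.0, -1.0]]
ft_force: [0.3, 0.2, 0.8]
finger_gap: 0.0849
gripper_force: 0.0
[0.45646493 0.27609412 0.17324524] [ 2.84273086e+01 -9.68691005e+00  1.05029258e+02  1.25017573e-03
  8.46201555e+01 -7.65163480e+01] [[-0.966 -0.258  0.001]
 [-0.258  0.966  0.   ]
 [-0.001  0.    -1.   ]]
319.5582275390625 223.69833374023438 36.57285690307617 ((319.7513122558594, 224.04766845703125), (70.78373718261719, 71.57014465332031), 63.45508575439453) [0.45274829 0.27664149 0.02      ] [0.45176236 0.27573364 0.02127074] 0.06046834062510236
```

View pics/w1.png

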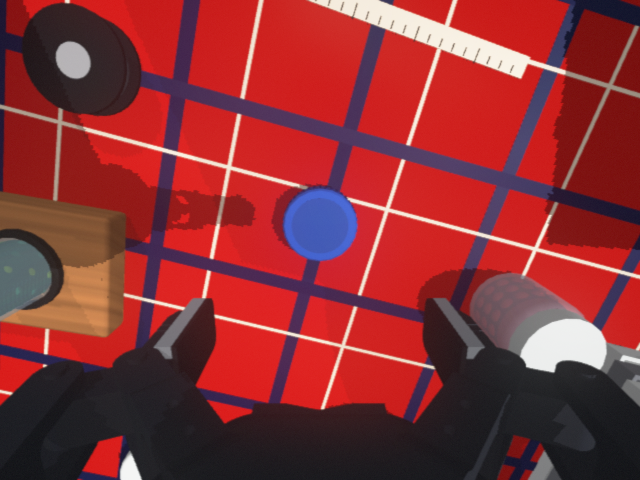

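The wrist view shows the lid at (320,224), centred between the fingers (columns about 190 and 450), and refines it to (0.453, 0.2765). The spool and closed jar are clear, so I'll descend and grip.

```bash
python3 -m jog '[[[-0.007,0.001,-0.06,0,0,0,85],[-0.007,0.001,-0.12,0,0,0,85],[-0.007,0.001,-0.18,0,0,0,85],[-0.007,0.001,-0.24,0,0,0,85],[-0.007,0.001,-0.28,0,0,0,85],[-0.007,0.001,-0.31,0,0,0,85],[-0.007,0.001,-0.322,0,0,0,85],[-0.007,0.001,-0.322,0,0,0,85]]]'
python3 -m jog '[[[0,0,0,0,0,0,50],[0,0,0,0,0,0,50],[0,0,0,0,0,0,50],[0,0,0,0,0,0,50],[0,0,0,0,0,0,50],[0,0,0,0,0,0,50],[0,0,0,0,0,0,50],[0,0,0,0,0,0,50]]]'
```

```text
t: 2.15
position: [0.4528, 0.2764, 0.0111]
orientation: [[-0.966, -0.258, -0.001], [-0.258, 0.966, -0.0], [0.001, -0.0, -1.0]]
ft_force: [0.1, -0.2, 0.9]
finger_gap: 0.0852
gripper_force: 0.0
t: 2.82
position: [0.4538, 0.2768, 0.0136]
orientation: [[-0.966, -0.257, 0.002], [-0.257, 0.966, 0.002], [-0.003, 0.001, -1.0]]
ft_force: [-2.3, -0.6, 8.9]
finger_gap: 0.0603
gripper_force: 64.7
```

```bash
python3 -m jog '[[[0,0,0.05,0,0,0,50],[0,0,0.12,0,0,0,50],[0,0,0.2,0,0,0,50],[0,0,0.28,0,0,0,50],[0.04,-0.05,0.34,0,0,0,50],[0.08,-0.12,0.36,0,0,0,50],[0.12,-0.2,0.36,0,0,0,50],[0.12,-0.2,0.36,0,0,0,50]]]'
python3 - <<'E'
from station import r
from h import *
c=r.capture("wrist");cv2.imwrite("pics/w2.png",c["pixels"][:,:,::-1]);np.savez("pics/w2.npz",**c)
o=r.get_obs();print(o["position"],o["ft_force"],o["wrist_torque"],c["origin"])
P=pts(c);print("tcp px", end=' ')
A=np.asarray(c["attitude"]);d=A.T@(np.array(o["position"])-c["origin"]);print(c["cx"]-d[0]/d[2]*c["fx"],c["cy"]+d[1]/d[2]*c["fy"])
z=P[...,2];print("lid? ",[P[v,320].round(3).tolist() for v in range(200,480,30)])
m=blue(c);print(cv2.boundingRect(m), cv2.countNonZero(m))
q=P[(m>0)&(c["z_map"]>0)];print(np.percentile(q,[1,50,99],axis=0).round(4))
m=((z>.085)&(z<.135)&(c["z_map"]>0)).astype(np.uint8)
nn,L,S,C=cv2.connectedComponentsWithStats(m)
for i in range(1,nn):
    if S[i,4]>200:
        q=P[L==i];t=q[q[:,2]>.108];print(S[i],t.mean(0).round(4),t.min(0).round(4),t.max(0).round(4))
E
```

```text
t: 3.48
position: [0.5153, 0.172, 0.1939]
orientation: [[-0.967, -0.255, 0.004], [-0.255, 0.967, -0.0], [-0.004, -0.001, -1.0]]
ft_force: [0.0, 2.0, -1.5]
finger_gap: 0.0602
gripper_force: 65.4
[0.51448657 0.17322198 0.19307136] [-0.6444249   0.09291084 -0.86461112] [ 0.01075745 -0.05270759 -0.0100785 ] [0.44591971 0.15476144 0.32595386]
tcp px 319.98836453108277 314.5118801560754
lid?  [[0.5, 0.17, 0.001], [0.528, 0.177, 0.001], [0.488, 0.166, 0.201], [0.5, 0.169, 0.202], [0.513, 0.173, 0.201], [0.526, 0.176, 0.201], [0.54, 0.18, 0.201], [0.505, 0.17, 0.258], [0.503, 0.17, 0.268], [0.503, 0.17, 0.275]]
(244, 240, 272, 227) 17552
[[0.4851 0.1445 0.0541]
 [0.512  0.1723 0.2011]
 [0.673  0.3577 0.2024]]
[  74  206  103   89 6420] [0.5474 0.0488 0.1145] [0.5237 0.0213 0.108 ] [0.5766 0.0739 0.121 ]
```

View pics/w2.png

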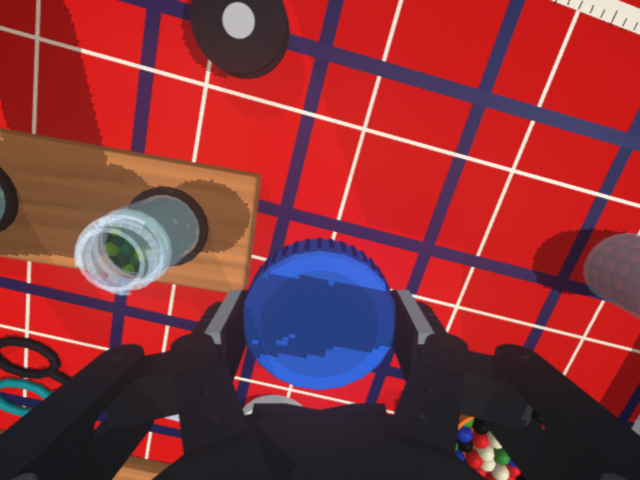

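The wrist view shows the lid held at about (320,318) and the left jar rim at about (119,249). Next I'll measure both with this same camera.

Run:
```python
from h import *
c=dict(np.load("pics/w2.npz"));P=pts(c);z=P[...,2]
def fit(m,h):
    m=m.astype(np.uint8)*255;m=cv2.morphologyEx(m,cv2.MORPH_CLOSE,np.ones((5,5)))
    cs,_=cv2.findContours(m,cv2.RETR_EXTERNAL,cv2.CHAIN_APPROX_NONE);k=cv2.convexHull(max(cs,key=cv2.contourArea))
    e=cv2.fitEllipse(k);(u,v),R=cv2.minEnclosingCircle(k);print(e,(u,v,R),cv2.boundingRect(k),ray(c,*e[0],h).round(4),ray(c,u,v,h).round(4),"R",R/c["fx"]*(c["origin"][2]-h))
fit((abs(z-.201)<.0025)&(blue(c)>0),.201)
for lo in(.113,.1155):
    m=(z>lo)&(z<.126);m[:,260:]=0;fit(m,.118)
    q=P[m];print(q.mean(0),(q.min(0)+q.max(0))/2, q.max(0)-q.min(0))
```

```text
((318.6741027832031, 319.108642578125), (138.8463592529297, 153.5452423095703), 90.9083023071289) (318.5, 319.60247802734375, 76.5513687133789) (244, 249, 151, 140) [0.5125 0.1721 0.201 ] [0.5127 0.1721 0.201 ] R 0.02704746429316374
((114.56036376953125, 255.79347229003906), (72.94656372070312, 82.27792358398438), 120.19780731201172) (115.03821563720703, 256.01910400390625, 41.26360321044922) (74, 217, 83, 78) [0.5467 0.05   0.118 ] [0.5468 0.0503 0.118 ] R 0.024263757543996407
[0.54885458 0.04792016 0.1170449 ] [0.54975497 0.0480644  0.11698501] [0.05122752 0.05123194 0.00796692]
((110.76408386230469, 258.4005126953125), (62.80001449584961, 73.16101837158203), 118.28715515136719) (111.5, 257.0, 36.70500183105469) (76, 226, 71, 66) [0.5491 0.0479 0.118 ] [0.548  0.0482 0.118 ] R 0.021583216098179408
[0.54926307 0.04763291 0.11817323] [0.55007688 0.04770154 0.11823585] [0.04284504 0.04237201 0.00546524]
```

```bash
python3 -m jog '[[[0.02,-0.07,0,0,0,0,50],[0.04,-0.14,0,0,0,0,50],[0.06,-0.21,-0.03,0,0,0,50],[0.074,-0.252,-0.06,0,0,0,50],[0.074,-0.252,-0.086,0,0,0,50],[0.074,-0.252,-0.086,0,0,0,50],[0.074,-0.252,-0.086,0,0,0,50],[0.074,-0.252,-0.086,0,0,0,50]]]'
python3 - <<'E'
from station import r
from h import *
o=r.get_obs();print(o["position"],o["q"][5],o["ft_force"])
c0=r.capture("top")
for n in("side","top"):
    c=r.capture(n);cv2.imwrite(f"pics/{n}1.png",c["pixels"][:,:,::-1]);np.savez(f"pics/{n}1.npz",**c)
    P=pts(c);m=(blue(c)>0)&(P[...,2]>.1)&(P[...,2]<.2)&(P[...,0]<.7)&(P[...,0]>.4);q=P[m]
    print(n,m.sum(),q.min(0),q.max(0),(q.min(0)+q.max(0))/2)
s=cv2.imread("pics/side1.png")[130:330,240:460];cv2.imwrite("pics/side1c.png",cv2.resize(s,None,fx=3,fy=3))
E
```

```text
t: 4.2
position: [0.5499, 0.0514, 0.1495]
orientation: [[-0.966, -0.258, 0.001], [-0.258, 0.966, 0.0], [-0.001, 0.0, -1.0]]
ft_force: [-0.2, 0.1, -0.4]
finger_gap: 0.0604
gripper_force: 65.4
[0.54994373 0.05137467 0.14948352] -102.29797732225715 [-0.22467034  0.0935515  -0.37096318]
side 1407 [0.40038404 0.02182776 0.1001002 ] [0.69953232 1.69968333 0.19989355] [0.54995818 0.86075554 0.14999688]
top 145 [0.52054942 0.02092022 0.14742305] [0.54663115 0.07463829 0.16080696] [0.53359029 0.04777925 0.154115  ]
```

View pics/side1c.png

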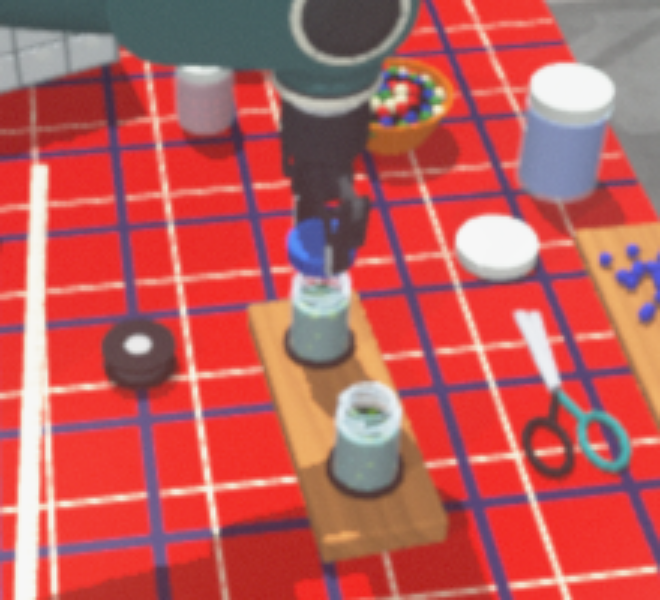

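The side crop shows the lid above the left jar: lid columns about 287–355, rim about 290–350. Both the top and wrist measurements say to shift y by about -2.4 mm. I'll correct that and descend.

```bash
python3 -m jog '[[[0.002,-0.005,-0.01,0,0,0,50],[0.002,-0.005,-0.02,0,0,0,50],[0.002,-0.005,-0.03,0,0,0,50],[0.002,-0.005,-0.036,0,0,0,50],[0.002,-0.005,-0.041,0,0,0,50],[0.002,-0.005,-0.045,0,0,0,50],[0.002,-0.005,-0.045,0,0,0,50],[0.002,-0.005,-0.045,0,0,0,50]]]'
python3 - <<'E'
from station import r
o=r.get_obs();print(o["position"].round(4),o["ft_force"].round(1),o["wrist_torque"].round(2),o["q"][5])
E
```

```text
t: 5.02
position: [0.5509, 0.0476, 0.1258]
orientation: [[-0.966, -0.257, -0.0], [-0.257, 0.966, -0.0], [0.0, -0.0, -1.0]]
ft_force: [-0.0, -0.2, -0.4]
finger_gap: 0.0604
gripper_force: 65.4
[0.5509 0.0476 0.1258] [-0.  -0.2 -0.4] [-0.03  0.02 -0.01] -102.60763131969877
```

```bash
cat > o.py <<'E'
from station import r
o=r.get_obs();print("OBS",o["position"].round(4),o["ft_force"].round(1),o["wrist_torque"].round(2),round(o["q"][5],1),"tilt",o["orientation"][0:2,2].round(4))
E
python3 -m jog '[[[0,0,-0.001,0,0,0,50],[0,0,-0.002,0,0,0,50],[0,0,-0.003,0,0,0,50],[0,0,-0.004,0,0,0,50],[0,0,-0.005,0,0,0,50],[0,0,-0.006,0,0,0,50],[0,0,-0.007,0,0,0,50],[0,0,-0.007,0,0,0,50]]]' |grep ft_; python3 o.py
python3 -m jog '[[[0,0,-0.001,0,0,0,50],[0,0,-0.001,0,0,0,50],[0,0,-0.002,0,0,0,50],[0,0,-0.002,0,0,0,50],[0,0,-0.003,0,0,0,50],[0,0,-0.003,0,0,0,50],[0,0,-0.004,0,0,0,50],[0,0,-0.004,0,0,0,50]]]' |grep ft_; python3 o.py
```

```text
ft_force: [-3.8, -0.3, 10.0]
OBS [0.5512 0.0476 0.1234] [-3.8 -0.3 10. ] [-0.09  0.6  -0.03] -102.6 tilt [ 0.0011 -0.0001]
ft_force: [-10.0, -0.2, 23.9]
OBS [0.5515 0.0477 0.123 ] [-10.   -0.2  23.9] [-0.27  1.52 -0.23] -102.6 tilt [ 0.0025 -0.    ]
```

```bash
python3 -m jog '[[[0,0,0.003,0,0,0,50],[-0.001,0,0.004,0,0,0,50],[-0.002,0,0.004,0,0,0,50],[-0.003,0,0.004,0,0,0,50],[-0.003,0,0.004,0,0,0,50],[-0.003,0,0.004,0,0,0,50],[-0.003,0,0.004,0,0,0,50],[-0.003,0,0.004,0,0,0,50]]]' |grep ft_; python3 o.py
```

```text
ft_force: [3.0, -0.2, 7.8]
OBS [0.5502 0.0476 0.1235] [ 3.  -0.2  7.8] [-0.12 -0.43 -0.03] -102.6 tilt [ 0.0027 -0.    ]
```

Contact is at TCP z of about 0.1235 with 8 N and little side load. I'll turn clockwise 0.2 rad while following the thread pitch.

```bash
python3 -m jog '[[[0.0005,0,0,0,0,-0.02,50],[0.0005,0,-0.0005,0,0,-0.04,50],[0.0005,0,-0.0008,0,0,-0.06,50],[0.0005,0,-0.0012,0,0,-0.08,50],[0.0005,0,-0.0015,0,0,-0.1,50],[0.0005,0,-0.002,0,0,-0.12,50],[0.0005,0,-0.002,0,0,-0.133,50],[0.0005,0,-0.002,0,0,-0.133,50]]]' |grep ft_; python3 o.py
python3 -m jog '[[[0,0,0,0,0,-0.02,50],[0,0,-0.0005,0,0,-0.04,50],[0,0,-0.0008,0,0,-0.06,50],[0,0,-0.0012,0,0,-0.08,50],[0,0,-0.0015,0,0,-0.1,50],[0,0,-0.002,0,0,-0.12,50],[0,0,-0.002,0,0,-0.133,50],[0,0,-0.002,0,0,-0.133,50]]]' |grep ft_; python3 o.py
```

```text
ft_force: [0.9, 0.7, 7.1]
OBS [0.5504 0.0477 0.1224] [0.9 0.7 7.1] [-0.03 -0.28 -0.05] -91.1 tilt [0.0024 0.0001]
ft_force: [1.8, -0.7, 7.1]
OBS [0.5503 0.0477 0.1214] [ 1.8 -0.7  7.1] [-0.06 -0.2  -0.08] -79.7 tilt [0.0022 0.0001]
```

It is threading smoothly. Next moves only run if the torque stays low (o.py as a guard).

```bash
cat >> o.py <<'E'
import sys;sys.exit(int(abs(o["wrist_torque"][2])>.2 or not 1<o["ft_force"][2]<13))
E
python3 -m jog '[[[0,0,0,0,0,-0.02,50],[0,0,-0.0005,0,0,-0.04,50],[0,0,-0.0008,0,0,-0.06,50],[0,0,-0.0012,0,0,-0.08,50],[0,0,-0.0015,0,0,-0.1,50],[0,0,-0.002,0,0,-0.12,50],[0,0,-0.002,0,0,-0.133,50],[0,0,-0.002,0,0,-0.133,50]]]' >/dev/null; python3 o.py && python3 -m jog '[[[0,0,0,0,0,-0.02,50],[0,0,-0.0005,0,0,-0.04,50],[0,0,-0.0008,0,0,-0.06,50],[0,0,-0.0012,0,0,-0.08,50],[0,0,-0.0015,0,0,-0.1,50],[0,0,-0.002,0,0,-0.12,50],[0,0,-0.002,0,0,-0.133,50],[0,0,-0.002,0,0,-0.133,50]]]' >/dev/null; python3 o.py &&
python3 -m jog '[[[0,0,0,0,0,-0.02,50],[0,0,-0.0005,0,0,-0.04,50],[0,0,-0.0008,0,0,-0.06,50],[0,0,-0.0012,0,0,-0.08,50],[0,0,-0.0015,0,0,-0.1,50],[0,0,-0.002,0,0,-0.12,50],[0,0,-0.002,0,0,-0.133,50],[0,0,-0.002,0,0,-0.133,50]]]' >/dev/null; python3 o.py
```

```text
OBS [0.5503 0.0477 0.1203] [ 1.1 -0.1  6. ] [-0.03 -0.23 -0.03] -68.2 tilt [0.002  0.0001]
OBS [0.5502 0.0476 0.1192] [0.  0.1 5.6] [-0.04 -0.13  0.  ] -56.8 tilt [0.0018 0.    ]
OBS [0.5502 0.0476 0.1182] [ 0.6 -0.5  5.6] [-0.05 -0.09 -0.03] -45.4 tilt [0.0016 0.    ]
```

```bash
python3 -m jog '[[[0,0,0,0,0,-0.02,50],[0,0,-0.0005,0,0,-0.04,50],[0,0,-0.0008,0,0,-0.06,50],[0,0,-0.0012,0,0,-0.08,50],[0,0,-0.0016,0,0,-0.1,50],[0,0,-0.0022,0,0,-0.12,50],[0,0,-0.0022,0,0,-0.133,50],[0,0,-0.0022,0,0,-0.133,50]]]' >/dev/null; python3 o.py && python3 -m jog '[[[0,0,0,0,0,-0.02,50],[0,0,-0.0005,0,0,-0.04,50],[0,0,-0.0008,0,0,-0.06,50],[0,0,-0.0012,0,0,-0.08,50],[0,0,-0.0016,0,0,-0.1,50],[0,0,-0.0022,0,0,-0.12,50],[0,0,-0.0022,0,0,-0.133,50],[0,0,-0.0022,0,0,-0.133,50]]]' >/dev/null; python3 o.py &&
python3 -m jog '[[[0,0,0,0,0,-0.02,50],[0,0,-0.0005,0,0,-0.04,50],[0,0,-0.0008,0,0,-0.06,50],[0,0,-0.0012,0,0,-0.08,50],[0,0,-0.0016,0,0,-0.1,50],[0,0,-0.0022,0,0,-0.12,50],[0,0,-0.0022,0,0,-0.133,50],[0,0,-0.0022,0,0,-0.133,50]]]' >/dev/null; python3 o.py
```

```text
OBS [0.5501 0.0477 0.117 ] [ 0.4 -0.9  5.7] [ 0.02 -0.03 -0.03] -33.9 tilt [0.0016 0.    ]
OBS [0.5501 0.0476 0.116 ] [0.3 0.1 5.8] [-0.06 -0.   -0.09] -22.5 tilt [ 0.0016 -0.    ]
OBS [0.5502 0.0476 0.115 ] [ 0.8 -1.6  7.6] [-0.05 -0.09 -0.01] -11.1 tilt [ 0.0019 -0.    ]
```

There was no stop by 1.6 rad and it is sinking past the wrong jar's limit, so the left jar fits. Now smaller steps to snug.

```bash
python3 -m jog '[[[0,0,0,0,0,-0.01,50],[0,0,-0.0003,0,0,-0.02,50],[0,0,-0.0005,0,0,-0.03,50],[0,0,-0.0007,0,0,-0.04,50],[0,0,-0.0009,0,0,-0.05,50],[0,0,-0.001,0,0,-0.06,50],[0,0,-0.001,0,0,-0.067,50],[0,0,-0.001,0,0,-0.067,50]]]' >/dev/null; python3 o.py && 
python3 -m jog '[[[0,0,0,0,0,-0.01,50],[0,0,-0.0003,0,0,-0.02,50],[0,0,-0.0005,0,0,-0.03,50],[0,0,-0.0007,0,0,-0.04,50],[0,0,-0.0009,0,0,-0.05,50],[0,0,-0.001,0,0,-0.06,50],[0,0,-0.001,0,0,-0.067,50],[0,0,-0.001,0,0,-0.067,50]]]' >/dev/null; python3 o.py && 
python3 -m jog '[[[0,0,0,0,0,-0.01,50],[0,0,-0.0003,0,0,-0.02,50],[0,0,-0.0005,0,0,-0.03,50],[0,0,-0.0007,0,0,-0.04,50],[0,0,-0.0009,0,0,-0.05,50],[0,0,-0.001,0,0,-0.06,50],[0,0,-0.001,0,0,-0.067,50],[0,0,-0.001,0,0,-0.067,50]]]' >/dev/null; python3 o.py
```

```text
OBS [0.5503 0.0476 0.1147] [ 0.4 -1.   7.5] [-0.11 -0.02  0.02] -5.4 tilt [ 0.0021 -0.    ]
OBS [0.5505 0.0476 0.1145] [-0.2 -0.9  9.7] [-0.18 -0.03  0.06] 0.4 tilt [ 0.0026 -0.0001]
OBS [0.5507 0.0476 0.1143] [ 1.  -0.8 12.1] [-0.11 -0.04  0.09] 6.1 tilt [ 0.0032 -0.    ]
```

```bash
sed -i 's/>.2 or/>.25 or/; s/<13/<18/' o.py
python3 -m jog '[[[0,0,0,0,0,-0.01,50],[0,0,0,0,0,-0.02,50],[0,0,-0.0002,0,0,-0.03,50],[0,0,-0.0003,0,0,-0.04,50],[0,0,-0.0004,0,0,-0.05,50],[0,0,-0.0005,0,0,-0.06,50],[0,0,-0.0005,0,0,-0.067,50],[0,0,-0.0005,0,0,-0.067,50]]]' >/dev/null; python3 o.py && 
python3 -m jog '[[[0,0,0,0,0,-0.01,50],[0,0,0,0,0,-0.02,50],[0,0,-0.0002,0,0,-0.03,50],[0,0,-0.0003,0,0,-0.04,50],[0,0,-0.0004,0,0,-0.05,50],[0,0,-0.0005,0,0,-0.06,50],[0,0,-0.0005,0,0,-0.067,50],[0,0,-0.0005,0,0,-0.067,50]]]' >/dev/null; python3 o.py
```

```text
OBS [0.5508 0.0478 0.1142] [-0.1  0.9 13.7] [ 0.16 -0.06  0.27] 11.9 tilt [0.0035 0.0003]
OBS [0.5508 0.0478 0.1142] [-0.1  0.9 13.7] [ 0.16 -0.06  0.27] 11.9 tilt [0.0035 0.0003]
```

Run:
```python
from station import r
import cv2
c=r.capture("wrist");cv2.imwrite("pics/w3.png",c["pixels"][:,:,::-1])
```

```text
(no output)
```

View pics/w3.png

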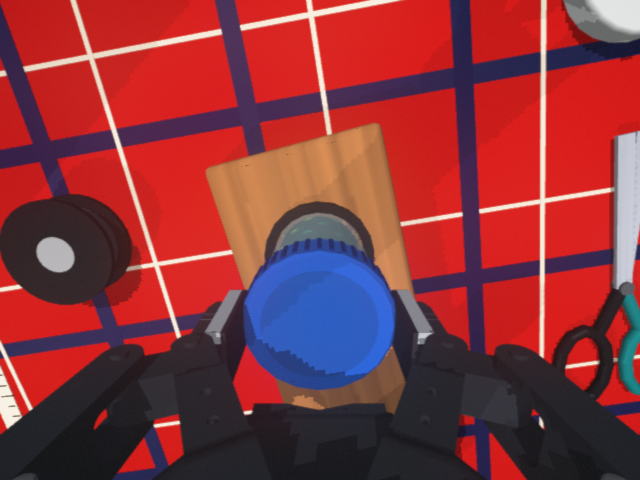

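The wrist view shows the lid at (320,315), level on the jar, with the torque up to 0.27 N m. It is close to home, so I'll take small turns to snug.

```bash
python3 -m jog '[[[0,0,0,0,0,-0.01,50],[0,0,0,0,0,-0.02,50],[0,0,0,0,0,-0.03,50],[0,0,0,0,0,-0.04,50],[0,0,0,0,0,-0.04,50],[0,0,0,0,0,-0.04,50],[0,0,0,0,0,-0.04,50],[0,0,0,0,0,-0.04,50]]]' >/dev/null; python3 o.py
```

```text
OBS [0.5508 0.0478 0.1141] [ 2.1  2.3 12.3] [ 0.22 -0.18  0.72] 15.3 tilt [0.0036 0.0003]
```

Torque is now 0.72 N m, which is snug, so no more turning. I'll ease off the twist and push, release, and back up straight.

```bash
python3 -m jog '[[[0,0,0.001,0,0,0.01,50],[0,0,0.002,0,0,0.02,50],[0,0,0.002,0,0,0.02,50],[0,0,0.002,0,0,0.02,85],[0,0,0.002,0,0,0.02,85],[0,0,0.002,0,0,0.02,85],[0,0,0.002,0,0,0.02,85],[0,0,0.002,0,0,0.02,85]]]' ; python3 o.py
python3 -m jog '[[[0,0,0,0,0,0,85],[0,0,0,0,0,0,85],[0,0,0,0,0,0,85],[0,0,0.02,0,0,0,85],[0,0,0.05,0,0,0,85],[0,0,0.1,0,0,0,85],[0,0,0.15,0,0,0,85],[0,0,0.15,0,0,0,85]]]' >/dev/null; python3 o.py
python3 - <<'E'
from station import r
from h import *
c=r.capture("wrist");cv2.imwrite("pics/w4.png",c["pixels"][:,:,::-1]);P=pts(c)
m=blue(c);nn,L,S,C=cv2.connectedComponentsWithStats(m)
i=1+S[1:,4].argmax();mm=cv2.erode((L==i).astype(np.uint8),np.ones((9,9)))>0
q=P[mm&(c["z_map"]>0)];zt=np.median(q[:,2]);t=q[abs(q[:,2]-zt)<.004]
a=np.linalg.lstsq(np.c_[t[:,:2]-t[:,:2].mean(0),np.ones(len(t))],t[:,2],rcond=None)[0]
print(S[i],zt,a,(t.min(0)+t.max(0))/2,t.max(0)-t.min(0),"origin",c["origin"])
# rack top height as reference (z=0.030)
h=cv2.cvtColor(c["pixels"],cv2.COLOR_RGB2HSV);w=cv2.inRange(h,(8,60,80),(22,200,255))>0
z=P[...,2][w&(P[...,2]>.015)&(P[...,2]<.045)];print("rack z",len(z),np.median(z))
E
```

```text
t: 16.4
position: [0.5496, 0.0476, 0.1132]
orientation: [[0.196, 0.981, -0.0], [0.981, -0.196, -0.0], [-0.0, -0.0, -1.0]]
ft_force: [0.9, -0.1, 0.5]
finger_gap: 0.0848
gripper_force: 0.0
OBS [0.5496 0.0476 0.1132] [ 0.9 -0.1  0.5] [-0.04 -0.02 -0.  ] 13.6 tilt [-0.0001 -0.    ]
OBS [0.5511 0.0477 0.1943] [0.3 0.  0.9] [-0.03  0.02 -0.02] 13.6 tilt [0.0066 0.0003]
[ 268  206   99   99 7477] 0.12143749095560838 [-0.00108621  0.00189972  0.12144607] [0.54983029 0.04908573 0.12127393] [0.05410049 0.05603974 0.0045445 ] origin [0.563062   0.11707834 0.32672145]
rack z 20096 0.030561748276420247
```

View pics/w4.png

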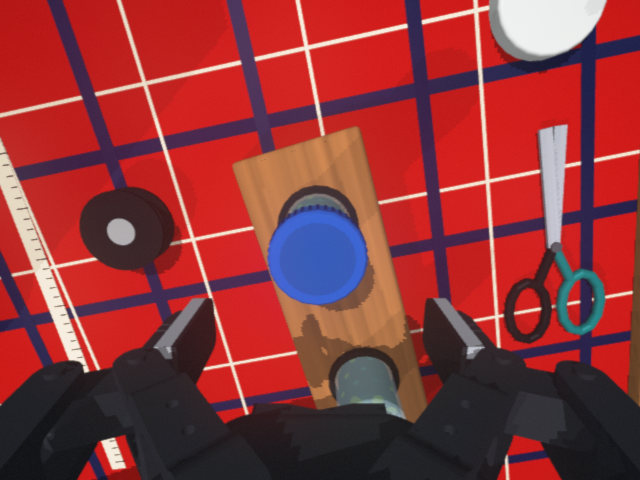

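The view shows the released lid at (317,255), level and centred. Its top is at about 0.121 m, which puts its centre about 6.6–7 mm below the rim. The bystanders in view look undisturbed, so I'm handing in.

```bash
python3 -c "
from station import r
print(r.hand_in())"
```

```text
the job is handed in; nothing more can be done
None
```

I screwed the blue lid onto the left jar, which is the one it fits, and handed the job in at about 17 s: it is level, centred, about 6.6–7 mm below the rim by my measurement, and released; the twist peaked at 0.72 N m (rubber slips at about 0.8), I did not measure whether the jar turned, and the hand-in returned no verdict.

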